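# Dock the work-lift remote and run the lift by its stick

## Robot

A 6-joint arm with a two-finger parallel gripper is mounted at the origin on the work surface. World frame = base frame: x ahead of the robot, y to its left, z up, the work surface at z = 0. Lengths are in m, angles in rad, forces in N, time in s.
With the tool pointing down it reaches from about 0.35 to 0.725 m from the base axis. Payload 4.3 kg.
Tool frame: the origin (TCP) lies on the centre line of the jaws, within the pads' length; the fingertips stand 19 mm ahead of it and the grasp point (between the pads) is the TCP; z points along the fingers, y is the line along which they close (so a half turn about z gives the same grasp; the last joint's range is limited). The gripper opens to 85 mm and grips with 20 to 120 N. Pads are 22 mm wide; open, the fingers measure 114 mm over their backs; the gripper's body (76 mm by 85 mm) begins 54 mm behind the grasp point. The pads swing forward as they close: fully open they stand 13 mm farther back than shut.
Start: joints at [-1.22, 0.377, 0.081, 1.274, 0, 1.46], TCP at [0.256, -0.515, 0.214] pointing down, gripper open.
Joint ranges: [-2.72, 2.72], [-0.84, 1.66], [-1.02, 1.22], [-1.77, 2.12], [-1.37, 1.28], [-3.14, 3.14]. Speed limits (rad/s): [2.57, 2.57, 3.14, 3.14, 3.14, 3.14].

## Interface

Orientations are given as a unit quaternion [w, x, y, z].
In Python, from bench import env gives the robot as it stands. Calls block until the motion is done:
- env.move_ptp(position, orientation): joint-space move of the TCP to a pose.
- env.line_to(position, ori=None, max_speed=0.15, force_limit=None): straight line of the TCP; ori=None keeps the orientation; max_speed is the mean speed in m/s. With force_limit (N) it stops when the force on the tool has changed by that much, and returns True; else False.
- env.goto_joints(angles): joint-space move.
- env.set_gripper(opening, effort=None): finger opening in m; effort is the grip in N (None keeps the last); returns when the fingers have stopped.
- env.wait(seconds).
- env.solve_ik(position, orientation): joint angles nearest the present ones, or None.
- env.capture(name): name is "scene" or "side" or "wrist"; returns a dict with "pixels" (420x560x3 uint8, red, green, blue), "mtx" (3x3 intrinsics, pixels), "origin" and "attitude" of the camera in the world. Camera axes: x right, y up, looking along -z (the intrinsics and any distortion apply to the point x, -y, -z); pixel columns grow to the right and rows downward; lengths in m; the calibration is good to about 2 mm. A picture is of the moment at which its call begins. There is no depth.
A pose or a line that the arm cannot do raises env.PlanningError and nothing moves.
- env.hand_in(): hands the job in; it is judged then, once.
Readings, each from a call of its own:
- env.read_clock(): time.
- env.read_joint_pos(): joint angles.
- env.read_joint_velocities(): joint speeds.
- env.read_tau(): joint torques, N m.
- env.read_tcp_pos(): TCP position.
- env.read_ee_rot(): TCP orientation.
- env.read_contact_force(): force on the tool from outside, world axes, zero at the start.
- env.read_wrist_torque(): the same for the moment, N m.
- env.read_gripper_width(): finger opening in m.
- env.read_grasp_force(): force on a finger pad.
Only numpy, scipy, OpenCV 4.12 (cv2) and the standard library are available. Lean on these libraries where they do the work, as an engineer would, in place of code of your own. Each camera call takes 0.05 s, during which the arm holds its last target. There are 200 camera calls.

## Task

Draw the lift's remote control out from under the low shelf until it is wholly clear of it and let go of it on the open table. Then pick it up again and lower it onto the dock so that both locating pins enter their holes and it rests flush. Leaving it docked, tilt its stick fully over towards the remote's handle, hold it there for two seconds and let it spring back; never push the stick over any other way, and leave the paint can, brush and paint tray where they are.

Things in the scene. Friction and masses are not known exactly. Their poses are not given: they have to be found in the camera images.
- remote: Hand-held lift remote, loose, about 0.55 kg (0.46 to 0.71), standing on its underside. Origin: centre of the underside of its box. x along its length towards the stick end, z up. Grey box 150 x 56 x 40 mm high (x from -75 to +75); a lug handle 50 mm long sticks out of its -x end, so it is 200 mm long in all. Its centre of mass lies about 5 mm from the origin towards the handle.
- remote_body (a point): Centre of the remote's box, half-way up, 20 mm above its underside. The box is 56 mm wide across y. The joystick stands 50 mm from here along +x and its top is 108 mm above the underside, so grip the box on the handle side of this point to keep the gripper's body clear of the stick.
- remote_handle (a point): Grip point of the lug handle, 105 mm from the box centre along the remote's -x, 23 mm above the underside. The lug runs along x, 50 mm long, 18 mm wide (across y), from 10 to 36 mm above the underside. At the start it sticks out of the shelf's open edge, about 80 mm (65 to 95) from the edge.
- stick_knob (a point): Centre of the 30 mm black ball at the top of the joystick, 55 mm above the stick's pivot. With the stick centred it stands 50 mm from the box centre along the remote's +x and 93 mm above the remote's underside. The pivot is 38 mm above the underside. The stick's shaft is 12 mm thick.
- stick (a joint): Tilt of the joystick along the remote's length, rad: 0 centred, positive towards the handle (the remote's -x), stops at -0.55 and +0.55. A spring of 0.3 N m/rad centres it (about 3 N at the ball when fully over).
- stick_side (a joint): Sideways tilt of the joystick, rad: 0 centred, positive towards the remote's +y; same spring and stops.
- hole_thick (a point): Mouth of the larger hole in the remote's underside, 20 mm across, 14 mm deep, 50 mm from the box centre towards the handle (the remote's -x).
- hole_thin (a point): Mouth of the smaller hole in the underside, 14 mm across, 14 mm deep, 50 mm from the box centre along the remote's +x, under the stick.
- dock: Fixed steel dock plate 170 x 84 x 12 mm high on the table. Origin: centre of its underside, x along its length from the thick pin to the thin pin. The docked remote has the same x direction; the handle overhangs the thick-pin end.
- pin_thick (a point): Foot of the dock's thick locating pin on the plate's upper face (12 mm above the table): 16 mm across, 9 mm tall, bevelled top. It goes into the larger hole.
- pin_thin (a point): Foot of the dock's thin locating pin on the plate's upper face: 10 mm across, 9 mm tall, bevelled top. It goes into the smaller hole.
- shelf: Fixed low shelf, a plywood board 270 (x) x 220 (y) mm with its underside 155 mm and top 171 mm above the table, rolls lying on it up to 215 mm. Origin: on the table under the board's centre. The remote lies under it with its stick end in; its handle comes out beyond the open edge at the shelf's y = -110 mm. Four posts 18 mm square stand at x = +-120, y = +-95 mm; the way between the two posts on the open edge is clear for drawing the remote straight out along the shelf's -y.
- remote_end (a point): Middle of the remote's stick-end face (75 mm along +x from the box centre), 20 mm above the underside. The remote is clear of the shelf when this point is beyond the open edge.
- paint_can: Bystander: a paint can 108 mm across, 120 mm high, standing beyond the work. Origin at the centre of its underside. Leave it alone.
- brush: Bystander: a paint brush lying on the table between the work and the robot. Leave it alone.
- paint_tray: Bystander: an open black paint tray 120 x 220 x 50 mm beyond the dock. Origin at the centre of its underside. Leave it alone.
Not all that is in view belongs to the job. What is meant by the dock is not red, and is the smaller of those in its own colour.

How it is judged:
On the way, in this order (a step that is already met when the one before it is completed fails the run):
1. the remote is drawn wholly clear of the shelf, stands flat on the table and is let go (y of remote_end in the frame of shelf below -0.112 m and height (world z) of remote below 0.004 m and angle between remote's own z axis and vertical below 0.06 rad and linear speed of remote below 0.02 m/s and contact force between the fingers and remote below 0.05 N), for 0.2 s.
2. the remote rests flush on the dock, both pins in their holes, and is let go (horizontal distance between hole_thick and pin_thick below 0.005 m and horizontal distance between hole_thin and pin_thin below 0.005 m and z of each of hole_thick, hole_thin in the frame of dock below 0.0145 m and contact force between the fingers and remote below 0.05 N), for 0.2 s.
3. the stick is held over towards the handle for 1.5 s with the remote docked (value of joint stick above 0.38 rad and value of joint stick_side between -0.2 and 0.2 rad and horizontal distance between hole_thick and pin_thick below 0.006 m and horizontal distance between hole_thin and pin_thin below 0.006 m and z of each of hole_thick, hole_thin in the frame of dock below 0.017 m), for 1.5 s.
At the end, for the whole second after the job is handed in: The remote rests on the dock at rest and let go, each hole within 5 mm of its pin and the underside within 2.5 mm of the dock plate at both holes; the stick is back at centre within 0.06 rad both ways (horizontal distance between hole_thick and pin_thick below 0.005 m and horizontal distance between hole_thin and pin_thin below 0.005 m and z of each of hole_thick, hole_thin in the frame of dock below 0.0145 m and linear speed of remote below 0.02 m/s and value of joint stick between -0.06 and 0.06 rad and value of joint stick_side between -0.06 and 0.06 rad); the robot touches nothing.
It fails at once if the stick is pushed over (more than 0.3 rad) in any direction but towards the handle (value of joint any of stick, stick_side below -0.3 rad or value of joint stick_side above 0.3 rad).
It fails at once if the stick is tilted over before the remote is on the dock (value of joint stick above 0.38 rad and horizontal distance between hole_thick and pin_thick above 0.03 m).
It fails at once if the paint can, brush or paint tray is moved more than 30 mm (distance of any of paint_can, brush, paint_tray from where it was at the start of the episode above 0.03 m).
It also fails if it takes over 64 s, if anything falls off the work surface, if the arm or the gripper's body presses on something with over 40 N, if the wrist force passes 120 N, or if a joint passes its speed limit or range.

## Working session

There is one attempt and no reset: what is moved stays moved. The work goes in short steps, each a Python script; the robot and the scene stay as the last script left them, time stands still between calls to the robot, and variables do not carry over. Pictures are saved under pics/ and viewed, at most 10 in all, crops included, and the job is handed in when it is done.

```bash
ls; mkdir -p pics
python3 - <<'E'
from bench import env
import cv2,numpy as np
for n in ["scene","side"]:
    c=env.capture(n); cv2.imwrite(f"pics/{n}0.png",c["pixels"][:,:,::-1]); print(n,c["mtx"],c["origin"],c["attitude"],[k for k in c])
E
```

```text
pics
scene [[417.57938725   0.         279.44013641]
 [  0.         417.57938725 211.11090141]
 [  0.           0.           1.        ]] [0.92406284 0.15645168 1.23294592] [0.52462612 0.08889215 0.14462089 0.83423643] ['pixels', 'mtx', 'origin', 'attitude']
side [[420.58295673   0.         281.78804603]
 [  0.         420.58295673 209.0910474 ]
 [  0.           0.           1.        ]] [ 0.58211446 -0.3553757   1.05776428] [ 9.86483210e-01  1.63804856e-01 -3.98685754e-04 -4.32282929e-03] ['pixels', 'mtx', 'origin', 'attitude']
```

View pics/scene0.png

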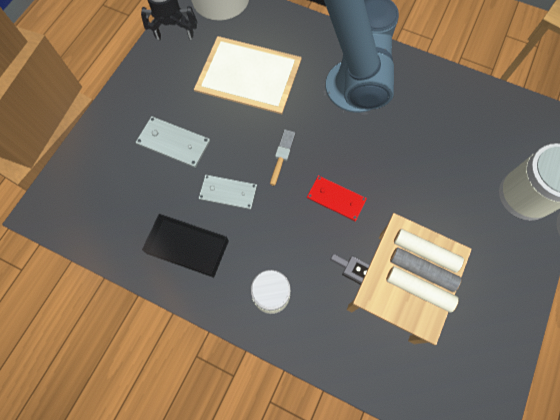

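View pics/side0.png

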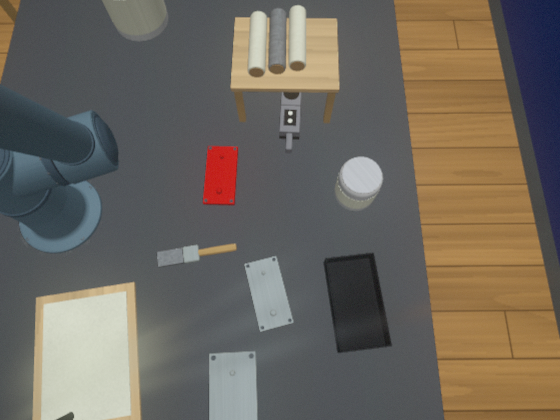

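Candidates for the dock, side-view pixels: red plate (221,176), small grey plate (268,293) and large grey plate (233,390). The dock is not red and is the smaller of the greys, so I choose (268,293), which is (227,191) in the scene view. Remote: handle at side (289,143), box at (290,115).

```bash
cat > h.py <<'E'
from bench import env
import cv2,numpy as np
from scipy.spatial.transform import Rotation as R
def rot(q): return R.from_quat([q[1],q[2],q[3],q[0]])
def ray(c,u,v):
    K=c["mtx"]; d=np.array([(u-K[0,2])/K[0,0],-(v-K[1,2])/K[1,1],-1.]); return rot(c["attitude"]).apply(d)
def onz(c,u,v,z):
    d=ray(c,u,v); o=np.array(c["origin"]); return o+d*(z-o[2])/d[2]
def proj(c,p):
    q=rot(c["attitude"]).inv().apply(np.array(p)-c["origin"]); q=q*[1,-1,-1]; w=c["mtx"]@q; return w[:2]/w[2]
def down(yaw):  # tool z down, tool y axis at world angle yaw (jaw line)
    y=np.array([np.cos(yaw),np.sin(yaw),0]); z=np.array([0,0,-1.]); x=np.cross(y,z)
    q=R.from_matrix(np.c_[x,y,z]).as_quat(); return np.array([q[3],q[0],q[1],q[2]])
E
python3 - <<'E'
from h import *
s=env.capture("side")
a=s["pixels"][240:340,230:310]; b=s["pixels"][70:170,250:330]
im=np.hstack([cv2.resize(x,None,fx=5,fy=5,interpolation=cv2.INTER_CUBIC) for x in(a,b)])
cv2.imwrite("pics/crop1.png",im[:,:,::-1])
c=env.capture("scene")
for n,u,v,u2,v2,z in [("docktl",246,264,0,0,.012),("dock c",268,293,227,191,.012),("handle end",289,150,334,257,.036),("red",221,176,336,197,.012),("can",360,176,270,287,.12)]:
    print(n,onz(s,u,v,z).round(3),onz(c,u2,v2,z).round(3))
print(env.read_ee_rot(),down(0),env.read_joint_pos())
E
```

```text
docktl [ 0.493 -0.143  0.012] [ 0.228 -1.359  0.012]
dock c [ 0.549 -0.216  0.012] [ 0.546 -0.214  0.012]
handle end [0.605 0.162 0.036] [0.602 0.174 0.036]
red [0.421 0.098 0.012] [0.416 0.104 0.012]
can [0.774 0.048 0.12 ] [0.773 0.052 0.12 ]
[-6.34838437e-04  9.73576628e-01  2.28359672e-01 -7.76780960e-05] [0.         0.70710678 0.70710678 0.        ] [-1.22031460e+00  3.77837521e-01  8.01787112e-02  1.27441666e+00
 -2.12907416e-06  1.46049296e+00]
```

View pics/crop1.png

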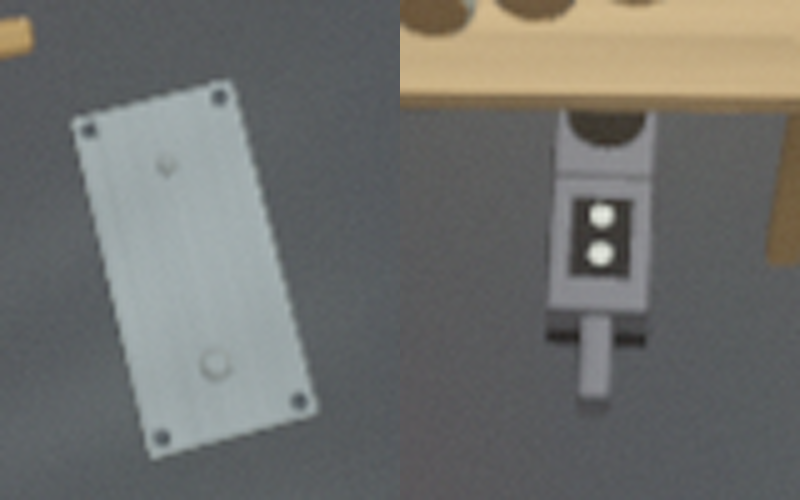

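The crop shows the small grey plate with its thick pin at side (272.8,312.0) and thin pin at (263.0,272.4), so the dock's x points roughly along +y. The remote's box-top front corners are at (279.3,131.3) and (298.7,131.7), and its handle end is at (288.5,148.6).

Run:
```python
from h import *
s=env.capture("side")
P=lambda x,y,ox,oy:((x+.5)/5-.5+ox,(y+.5)/5-.5+oy)
for n,x,y,z in [("thick",216,363,.02),("thin",167,163,.02),("c1",73,120,.012),("c2",234,81,.012),("c3",318,411,.012),("c4",152,458,.012)]:
    print(n,onz(s,*P(x,y,230,240),z).round(4))
for n,x,y,z in [("bl",548-400,306,.04),("br",646-400,308,.04),("gl",555-400,175,.04),("gr",652-400,178,.04),("he_l",579-400,396,.036),("he_r",608-400,398,.036),("edgeL",0,94,.155),("edgeR",400,108,.155),("postR bottom",780-400,264,0)]:
    print(n,onz(s,*P(x,y,250,70),z).round(4))
```

```text
thick [ 0.5606 -0.2629  0.02  ]
thin [ 0.5365 -0.166   0.02  ]
c1 [ 0.4887 -0.1423  0.012 ]
c2 [ 0.5698 -0.1231  0.012 ]
c3 [ 0.6095 -0.2852  0.012 ]
c4 [ 0.5298 -0.3062  0.012 ]
bl [0.5794 0.2182 0.04  ]
br [0.6329 0.2165 0.04  ]
gl [0.5838 0.3007 0.04  ]
gr [0.638  0.2983 0.04  ]
he_l [0.5957 0.1654 0.036 ]
he_r [0.6114 0.1641 0.036 ]
edgeL [0.5061 0.2743 0.155 ]
edgeR [0.7068 0.2643 0.155 ]
postR bottom [0.7121 0.2666 0.    ]
```

Run:
```python
from h import *
th=np.radians(87.2); d=np.array([np.cos(th),np.sin(th),0])
g=np.array([.605,.190,.028]); q=down(th-np.pi/2)
for yaw in (th-np.pi/2,th+np.pi/2):
    j=env.solve_ik(g+[0,0,.17],down(yaw)); print(yaw,None if j is None else np.round(j,2))
    if j is not None and abs(j[5])<2.5: q=down(yaw); break
env.move_ptp(g+[0,0,.17],q)
env.line_to(g,q,max_speed=.12)
env.set_gripper(0,40); print("w",env.read_gripper_width(),env.read_grasp_force(),env.read_clock())
env.line_to(g-d*.17,q,max_speed=.08)
print(env.read_tcp_pos(),env.read_contact_force(),env.read_gripper_width())
env.set_gripper(.06); env.wait(.3)
env.line_to(g-d*.17+[0,0,.15],q,max_speed=.15)
print(env.read_clock(),env.read_joint_pos().round(2) if hasattr(env.read_joint_pos(),'round') else env.read_joint_pos())
s=env.capture("side"); np.savez("s1.npz",**s)
w=env.capture("wrist"); np.savez("w1.npz",**w)
a=cv2.resize(s["pixels"][90:210,240:340],None,fx=5,fy=5,interpolation=cv2.INTER_CUBIC)
cv2.imwrite("pics/crop2.png",a[:,:,::-1]); cv2.imwrite("pics/w2.png",w["pixels"][:,:,::-1])
```

```text
-0.04886921905584107 [0.2  0.51 0.24 1.31 0.   1.82]
w -0.00015297508709266995 0.0 5.3583
[0.59671993 0.02051893 0.02799625] [-0.03991638 -0.09657582 -0.51136101] -5.277542297604104e-05
9.6833 [-0.07  0.43  0.07  1.21 -0.    1.55]
```

View pics/crop2.png

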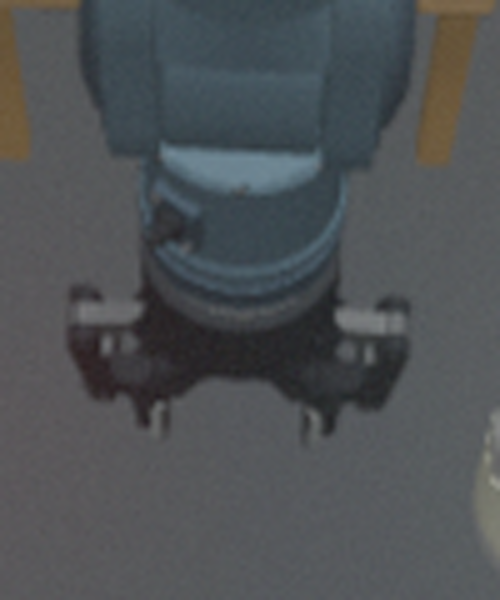

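View pics/w2.png

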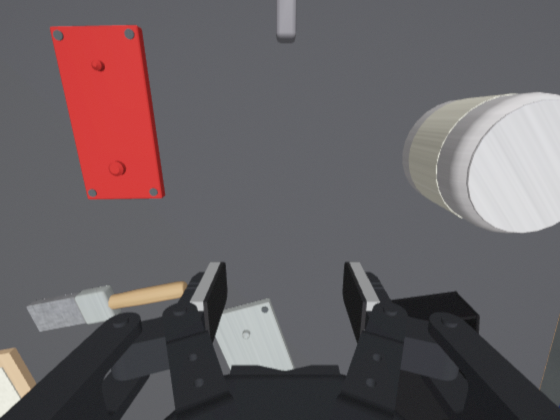

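The jaws closed on nothing. The wrist view shows the handle end still up at pixel (286,38), so I'll locate it from there.

Run:
```python
from h import *
w=dict(np.load("w1.npz")); s=dict(np.load("s1.npz"))
print(w["origin"],w["mtx"][0,0])
print("handle end top",onz(w,286,34,.036), "bottom edge",onz(w,286,41,.010))
print("red pins",onz(w,117,167,.02),onz(w,97,64,.02),onz(s,219,190,.02))
print("can",onz(w,530,165,.12))
print("thin pin via wrist", onz(w,246,334,.02))
print("tcp should be centre", proj(w,env.read_tcp_pos()), proj(s,env.read_tcp_pos()))
print([proj(s,[.6036,.1648,.036])])
```

```text
[0.59968505 0.1003128  0.33640326] 301.24085309562577
handle end top [0.60350401 0.16956073 0.036     ] bottom edge [0.60355566 0.1696359  0.01      ]
red pins [0.4202576  0.05882694 0.02      ] [0.42270753 0.15697279 0.02      ] [0.41869335 0.05393322 0.02      ]
can [0.77290867 0.05910667 0.12      ]
thin pin via wrist [ 0.5373496  -0.15865396  0.02      ]
tcp should be centre [285.42017885 260.61428691] [286.65557416 177.90208139]
[array([288.31810651, 148.99012106])]
```

Run:
```python
from h import *
th=np.radians(87.2); q=down(th-np.pi/2); g=np.array([.604,.192,.028])
print(env.read_gripper_width())
env.set_gripper(.06)
env.line_to(g+[0,0,.10],q,max_speed=.15)
env.line_to(g,q,max_speed=.08)
print(env.read_tcp_pos(),env.read_gripper_width(),env.read_contact_force())
w=env.capture("wrist"); s=env.capture("side"); np.savez("w2.npz",**w)
b=cv2.resize(s["pixels"][60:200,230:370],(420,420),interpolation=cv2.INTER_CUBIC)
a=cv2.resize(w["pixels"],None,fx=.67,fy=.67); im=np.zeros((420,420+a.shape[1],3),np.uint8); im[:,:420]=b; im[:a.shape[0],420:]=a
cv2.imwrite("pics/mix3.png",im[:,:,::-1]); print(env.read_clock())
```

```text
0.059924971854526846
[0.60459768 0.19213596 0.02868519] 0.06023821579970204 [-0.56825484  0.26563434  0.27703134]
12.8417
```

View pics/mix3.png

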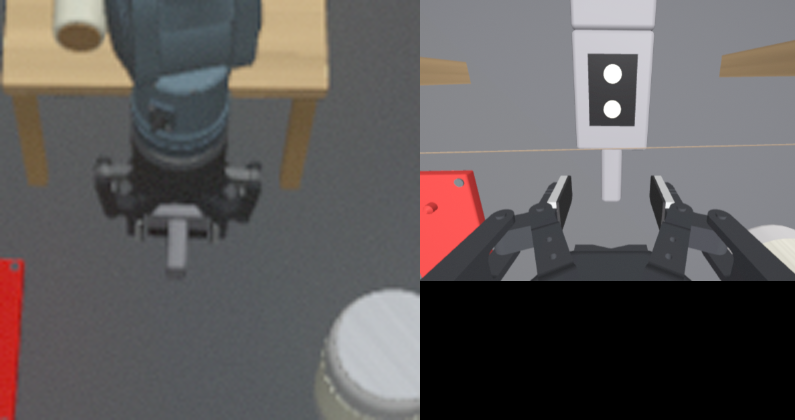

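The side crop shows the handle end at (177,272) sticking out between the fingers at (140,235) and (212,235), so the jaws straddle it. Closing now.

Run:
```python
from h import *
for o in (.03,.015,0):
    env.set_gripper(o,40); print(o,env.read_gripper_width(),env.read_grasp_force(),env.read_contact_force(),env.read_tcp_pos())
env.wait(.2); print(env.read_gripper_width(),env.read_grasp_force())
w=env.capture("wrist"); s=env.capture("side"); np.savez("w3.npz",**w)
b=cv2.resize(s["pixels"][60:200,230:370],(420,420),interpolation=cv2.INTER_CUBIC)
a=cv2.resize(w["pixels"],None,fx=.67,fy=.67); im=np.zeros((420,420+a.shape[1],3),np.uint8); im[:,:420]=b; im[:a.shape[0],420:]=a
cv2.imwrite("pics/mix4.png",im[:,:,::-1]); print(env.read_clock())
```

```text
0.03 0.029855965324081506 0.0 [ 0.37036577 -0.29426665 -0.30642674] [0.60404194 0.19200438 0.02806965]
0.015 0.015043360871074302 0.0 [-0.22232353 -0.18035501 -1.00159816] [0.60397174 0.19200181 0.0279897 ]
0 1.3696123514028292e-05 0.0 [ 0.44117828 -0.48133811 -0.45649922] [0.60399464 0.19198684 0.02799569]
0.0001936992452366612 0.0
14.125
```

View pics/mix4.png

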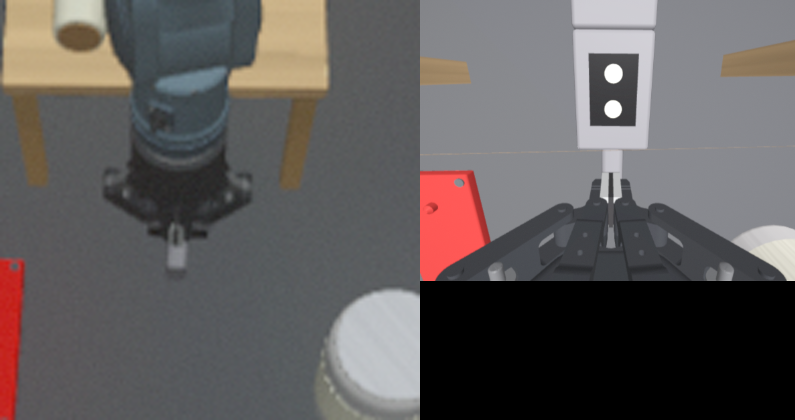

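The closed fingers appear to lie above the handle in both views, so the tips stand higher than the nominal geometry says. I'll probe gently downward to get the true tip height.

Run:
```python
from h import *
w=dict(np.load("w3.npz")); s=env.capture("side"); t=np.array(env.read_tcp_pos())
for dz in (.02,0,-.019): print(dz,proj(w,t+[0,0,dz]).round(1),proj(s,t+[0,0,dz]).round(1))
print("touch",env.line_to(t-[0,0,.022],max_speed=.02,force_limit=4),env.read_tcp_pos(),env.read_contact_force(),env.read_clock())
```

```text
0.02 [285.5 278. ] [288.4 137.8]
0 [285.4 260.6] [288.3 141.4]
-0.019 [285.3 247.3] [288.2 144.6]
touch True [0.60408832 0.19213756 0.01827484] [0.75914631 0.57330149 5.75827855] 14.7917
```

Run:
```python
from h import *
w=dict(np.load("w3.npz")); v=dict(np.load("w2.npz")); w4=env.capture("wrist"); s=env.capture("side")
f=lambda x:cv2.resize(x["pixels"][200:400,190:380],(380,400),interpolation=cv2.INTER_CUBIC)
g=cv2.resize(s["pixels"][110:165,262:314],(260,275),interpolation=cv2.INTER_CUBIC)
im=np.zeros((600,760,3),np.uint8); im[:400,:380]=f(v)
im[:400,380:]=f(w4); im[400:,:190]=cv2.resize(g,(190,200))
im[400:,190:]=cv2.resize(w["pixels"][230:300,200:400],(570,200),interpolation=cv2.INTER_CUBIC)
cv2.imwrite("pics/mix5.png",im[:,:,::-1])
```

```text
(no output)
```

View pics/mix5.png

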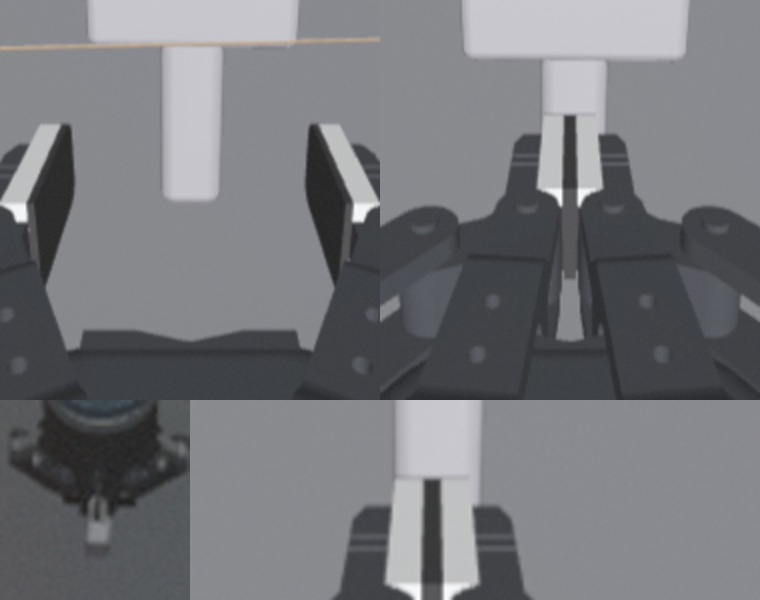

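The close view shows the closed pad tips resting on top of the lug (tip edge at crop (570,115)). So the real tips are about 18 mm above the reported TCP. I'll use that offset and descend under a force limit.

Run:
```python
from h import *
th=np.radians(87.2); q=down(th-np.pi/2); g=np.array([.604,.192,-.006])
d=np.array([np.cos(th),np.sin(th),0])
env.line_to([.604,.192,.06],q,max_speed=.15)
env.set_gripper(.05)
env.line_to([.604,.192,.02],q,max_speed=.15)
print("hit",env.line_to(g,q,max_speed=.05,force_limit=5),env.read_tcp_pos())
env.set_gripper(0,40); print("w",env.read_gripper_width(),env.read_grasp_force(),env.read_contact_force())
if env.read_gripper_width()>.012:
    g=np.array(env.read_tcp_pos())
    env.line_to(g-d*.17,q,max_speed=.09)
    print(env.read_tcp_pos(),env.read_contact_force(),env.read_gripper_width())
    env.set_gripper(.05); env.wait(.3)
    g=g-d*.17
    env.line_to(g+[0,0,.06],q,max_speed=.15)
    env.line_to([g[0]-.0,g[1]-.06,.2],q,max_speed=.25)
    w=env.capture("wrist"); np.savez("w5.npz",**w); cv2.imwrite("pics/w5.png",w["pixels"][:,:,::-1])
    s=env.capture("side"); np.savez("s5.npz",**s); cv2.imwrite("pics/s5.png",s["pixels"][:,:,::-1])
print(env.read_clock(),env.read_tcp_pos())
```

```text
hit False [ 0.60387279  0.1919995  -0.0061715 ]
w 0.017306005964337724 40.14435946941376 [ 0.90971851 -0.16856551  1.73889948]
[ 0.5963569   0.02227422 -0.00549653] [-0.40206363  2.65726102  4.01963716] 0.017642779467240303
21.5167 [ 0.59484348 -0.03693732  0.19743406]
```

Run:
```python
from h import *
w=dict(np.load("w5.npz")); s=dict(np.load("s5.npz"))
im=np.zeros((600,800,3),np.uint8)
im[:300,:560]=w["pixels"][:300]
im[300:,:]=0
c=s["pixels"][100:200,250:330]; im[:300,560:800]=cv2.resize(c,(240,300),interpolation=cv2.INTER_CUBIC)
im[300:,:500]=cv2.resize(w["pixels"][0:150,200:450],(500,300),interpolation=cv2.INTER_CUBIC)
cv2.imwrite("pics/mix6.png",im[:,:,::-1])
```

```text
(no output)
```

View pics/mix6.png

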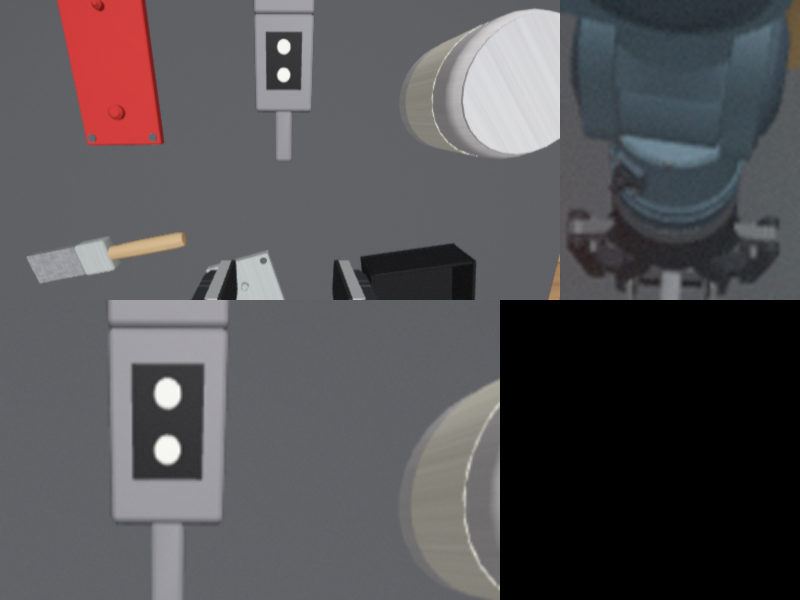

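Run:
```python
from h import *
w=dict(np.load("w5.npz")); print(w["origin"])
for n,u,v,z in [("fl",256.3,109.5,.04),("fr",311.3,109.5,.04),("gl",254.3,13.2,.04),("gr",313.8,13.2,.04),("hend",284,158,.036),("thin",244.5,286.5,.02),("red1",116,112,.02),("red2",97,5,.02)]: print(n,onz(w,u,v,z).round(4))
```

```text
[0.59936783 0.04260814 0.35773334]
fl [0.5705 0.0513 0.04  ]
fr [0.6252 0.0486 0.04  ]
gl [0.5751 0.1342 0.04  ]
gr [0.6293 0.1315 0.04  ]
hend [0.5957 0.0015 0.036 ]
thin [ 0.5371 -0.1605  0.02  ]
red1 [0.4193 0.0566 0.02  ]
red2 [0.4225 0.1543 0.02  ]
```

Run:
```python
from h import *
th=np.radians(104); d=np.array([np.cos(th),np.sin(th),0]); q=down(th-np.pi/2)
p=np.array([.549,-.214,0])-.155*d; p[2]=.2
env.move_ptp(p,q)
w=env.capture("wrist"); np.savez("w6.npz",**w); print(w["origin"],env.read_clock(),env.read_joint_pos())
c=[proj(w,x) for x in ([.5606,-.2629,.012],[.5365,-.166,.012])]; print(c)
im=cv2.resize(w["pixels"][:200,180:400],(660,600),interpolation=cv2.INTER_CUBIC); cv2.imwrite("pics/w6.png",im[:,:,::-1])
```

```text
[ 0.56744124 -0.285372    0.35950879] 22.8083 [-6.45566338e-01  6.39415798e-01  4.70936078e-01  1.40271679e+00
  4.75466092e-04  6.79022384e-01]
[array([283.60841654,  94.36096935]), array([283.72361324, -15.76594688])]
```

View pics/w6.png

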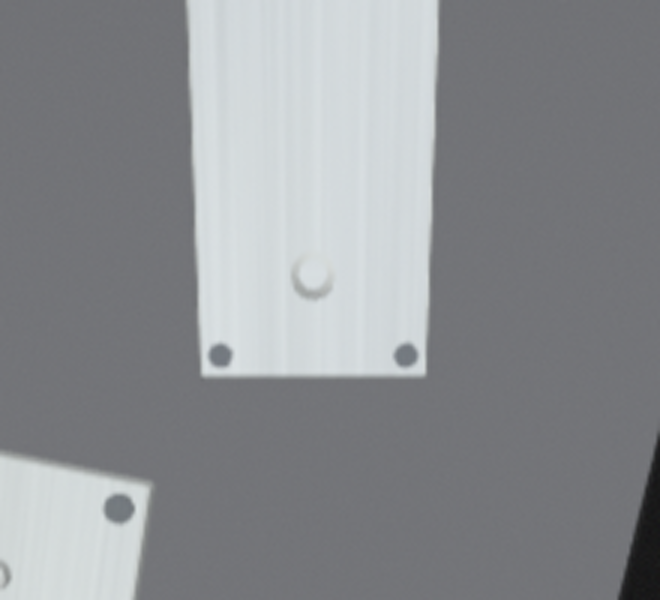

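The wrist view shows the dock's near edge at crop (202–426,376), level in the image, so the yaw of 104° holds. The thick pin top is at (313,273).

Run:
```python
from h import *
w=dict(np.load("w6.npz")); P=lambda x,y:((x+.5)/3-.5+180,(y+.5)/3-.5)
th=np.radians(104); d=np.array([np.cos(th),np.sin(th),0])
l,r=onz(w,*P(202,376),.012),onz(w,*P(426,376),.012)
print(l,r,np.degrees(np.arctan2(*(r-l)[1::-1]))+90,np.linalg.norm(r-l))
print("c from edge",(l+r)/2+.085*d,"c from pin",onz(w,*P(313,273),.021)+.05*d)
w5=dict(np.load("w5.npz"))
t=np.array(env.read_tcp_pos()); print(t)
```

```text
[ 0.52895938 -0.30340183  0.012     ] [ 0.60910634 -0.28329595  0.012     ] 104.08275575591801 0.08263039411070036
c from edge [ 0.5484695  -0.21087375  0.012     ] c from pin [ 0.54820694 -0.21138507  0.021     ]
[ 0.58706555 -0.36275306  0.2000166 ]
```

Run:
```python
from h import *
a=np.radians(87.0); da=np.array([np.cos(a),np.sin(a),0]); qa=down(a-np.pi/2)
b=np.radians(104.05); db=np.array([np.cos(b),np.sin(b),0]); qb=down(b-np.pi/2)
A=np.array([.602,.1255,0])-.027*da; B=np.array([.5484,-.2111,0])-.027*db
up=np.array([0,0,1.])
env.set_gripper(.085)
env.move_ptp(A+.14*up,qa)
env.line_to(A+.03*up,qa,max_speed=.15,force_limit=10)
print("hit",env.line_to(A-.013*up,qa,max_speed=.06,force_limit=6),env.read_tcp_pos(),env.read_contact_force())
env.set_gripper(0,80); zg=env.read_tcp_pos()[2]; print("w",env.read_gripper_width(),env.read_grasp_force(),zg,env.read_clock())
if env.read_gripper_width()>.05:
    env.line_to(A+.075*up,qa,max_speed=.12); print("lift",env.read_contact_force(),env.read_wrist_torque())
    env.line_to(B+.075*up,qb,max_speed=.17)
    env.line_to(B+(zg+.012+.016)*up,qb,max_speed=.1); env.wait(.2)
    print(env.line_to(B+(zg+.0115)*up,qb,max_speed=.02,force_limit=8),np.array(env.read_tcp_pos())-B-(zg+.012)*up,env.read_contact_force(),env.read_wrist_torque(),env.read_gripper_width())
print(env.read_clock())
```

```text
hit False [ 0.6008507   0.09854852 -0.01283644] [ 0.03213356 -0.63023228 -0.32180435]
w 0.05531689668230855 87.0717559728655 -0.01217206578253905 27.0917
lift [-0.26396366  0.82978448 -6.73500675] [-0.1526389  -0.00554518  0.01323353]
True [-3.27397265e-04  1.44711907e-04 -2.72124630e-06] [-1.13640076 -1.11935549  6.16568068] [-0.0040749  -0.22006691 -0.00507244] 0.05481409607888543
31.825
```

The remote went down to flush height with only about 6 N of contact. Releasing it, then pushing the stick with closed fingers.

Run:
```python
from h import *
b=np.radians(104.05); d=np.array([np.cos(b),np.sin(b),0]); q=down(b-np.pi/2); D=np.array([.5484,-.2111,0]); up=np.array([0,0,1.])
env.set_gripper(.085); env.wait(.4)
print("released",env.read_grasp_force(),env.read_contact_force())
t=np.array(env.read_tcp_pos()); t[2]=.14
env.line_to(t,q,max_speed=.12)
s=env.capture("side"); np.savez("s7.npz",**s)
env.line_to(D+.105*d+.14*up,q,max_speed=.2)
s=env.capture("scene"); np.savez("c7.npz",**s)
env.set_gripper(0,40)
env.line_to(D+.105*d+.074*up,q,max_speed=.12,force_limit=6)
env.wait(.3)
f0=np.mean([(env.wait(.02),env.read_contact_force())[1] for _ in range(8)],0)
print("free",f0,env.read_tcp_pos(),env.read_clock())
h=env.line_to(D+.052*d+.074*up,q,max_speed=.03,force_limit=4)
f=np.mean([(env.wait(.02),env.read_contact_force())[1] for _ in range(8)],0)-f0
print(h,(np.array(env.read_tcp_pos())-D)@d,"F along",f@d,"perp",f,env.read_clock())
c=env.capture("scene"); s2=env.capture("side")
s0=dict(np.load("s7.npz")); c0=dict(np.load("c7.npz"))
im=np.hstack([cv2.resize(x,(400,400),interpolation=cv2.INTER_CUBIC) for x in (c["pixels"][150:230,190:270],s2["pixels"][240:340,220:320])])
cv2.imwrite("pics/mix8.png",im[:,:,::-1])
```

```text
released 0.0 [-0.00957847 -0.03682248  0.33433333]
free [ 0.2436453  -0.03864602 -0.07142782] [ 0.5231409  -0.10930359  0.07431469] 36.7667
False 0.05226040621212511 F along 1.8692384529687993 perp [-0.53828924  1.79217297 -0.34934676] 38.8167
```

Run:
```python
from h import *
b=np.radians(104.05); d=np.array([np.cos(b),np.sin(b),0]); q=down(b-np.pi/2); D=np.array([.5484,-.2111,0]); up=np.array([0,0,1.])
f0=np.array([.24,-.04,-.07])
for x in (.048,.045,.043):
    h=env.line_to(D+x*d+.074*up,q,max_speed=.02,force_limit=2)
    f=np.mean([(env.wait(.02),env.read_contact_force())[1] for _ in range(10)],0)-f0
    print(h,x,f@d,f,env.read_clock())
    if h or f@d>2.85: break
c=env.capture("scene"); s2=env.capture("side")
im=np.hstack([cv2.resize(x,(400,400),interpolation=cv2.INTER_CUBIC) for x in (c["pixels"][150:230,190:270],s2["pixels"][240:340,220:320])])
cv2.imwrite("pics/mix9.png",im[:,:,::-1])
```

```text
False 0.048 2.981304980331443 [-0.81286002  2.86982101 -1.70314078] 39.4333
```

View pics/mix9.png

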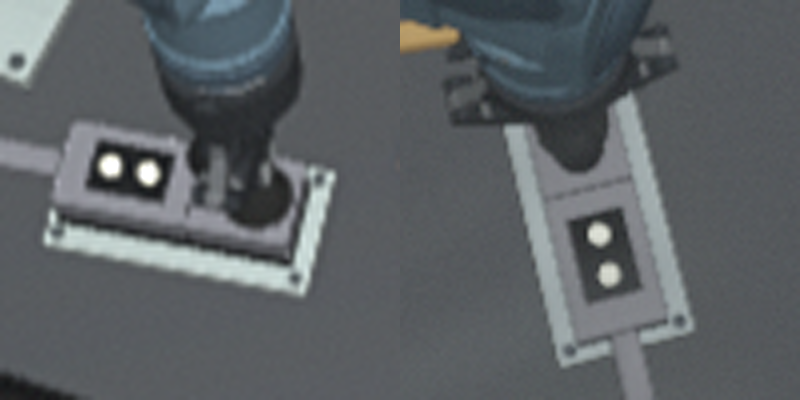

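Both views show the remote centred on the plate, with the ball leaning towards the handle. I'll go a little farther, following the ball's drop so friction does not lift the remote, then hold.

Run:
```python
from h import *
b=np.radians(104.05); d=np.array([np.cos(b),np.sin(b),0]); q=down(b-np.pi/2); D=np.array([.5484,-.2111,0]); up=np.array([0,0,1.])
f0=np.array([.24,-.04,-.07])
F=lambda:np.mean([(env.wait(.03),env.read_contact_force())[1] for _ in range(10)],0)-f0
h=env.line_to(D+.0455*d+.070*up,q,max_speed=.02,force_limit=3); f=F(); print(h,f@d,f,np.array(env.read_tcp_pos())-D)
if f@d<2.7: env.line_to(D+.0435*d+.070*up,q,max_speed=.02,force_limit=3)
for _ in range(8): f=F(); print(round(f@d,2),f.round(2))
print(env.read_clock())
```

```text
True 2.222689095591615 [-0.71870129  2.1113744   1.81022646] [-0.01291752  0.04720756  0.07083042]
3.77 [-1.15  3.6   0.56]
3.57 [-1.13  3.39 -0.29]
3.88 [-1.23  3.69 -0.58]
4.23 [-1.53  3.98 -0.68]
4.0 [-1.    3.88 -0.82]
3.95 [-0.94  3.84 -0.87]
3.9 [-1.42  3.66 -0.85]
4.04 [-1.1   3.89 -0.73]
43.1833
```

Run:
```python
from h import *
b=np.radians(104.05); d=np.array([np.cos(b),np.sin(b),0]); q=down(b-np.pi/2); D=np.array([.5484,-.2111,0]); up=np.array([0,0,1.])
f0=np.array([.24,-.04,-.07])
F=lambda:np.mean([(env.wait(.03),env.read_contact_force())[1] for _ in range(10)],0)-f0
env.line_to(D+.0445*d+.070*up,q,max_speed=.02)
for _ in range(7): f=F(); print(round(f@d,2),f.round(2))
c1=env.capture("side")
env.line_to(D+.085*d+.072*up,q,max_speed=.04)
env.line_to(D+.12*d+.072*up,q,max_speed=.1)
env.line_to(D+.12*d+.2*up,q,max_speed=.2)
env.line_to(D+np.array([-.15,.15,.2]),q,max_speed=.25); env.wait(.5)
print("free",F(),env.read_clock())
s=env.capture("side"); cv2.imwrite("pics/end_side.png",s["pixels"][:,:,::-1])
# numeric check: remote's lights (white discs) and black ball in the clear view vs. expectation for a docked, centred stick
g=cv2.cvtColor(s["pixels"],cv2.COLOR_RGB2GRAY)
def cen(m,lo=15):
    n,_,st,ce=cv2.connectedComponentsWithStats(m.astype(np.uint8)); return [(ce[i].round(1).tolist(),int(st[i,4])) for i in range(1,n) if st[i,4]>lo]
u=proj(s,D+.05*d+.105*up); print("knob expected",u)
x0,y0=int(u[0])-20,int(u[1])-20; print("dark",[((np.array(c)+[x0,y0]).round(1),a) for c,a in cen(g[y0:y0+40,x0:x0+40]<45)])
roi=g[y0:y0+90,x0-10:x0+60]; roi1=cv2.cvtColor(c1["pixels"],cv2.COLOR_RGB2GRAY)[y0:y0+90,x0-10:x0+60]
print("lights now",[c for c in cen(roi>225,3)],"held",[c for c in cen(roi1>225,3)])
```

```text
3.81 [-1.23  3.62 -0.49]
3.81 [-1.2   3.63 -0.49]
3.21 [-1.17  3.02 -0.13]
3.44 [-1.16  3.25  0.1 ]
3.8 [-1.27  3.6  -0.29]
3.53 [-1.04  3.38 -0.03]
3.29 [-1.11  3.12 -0.3 ]
free [-0.10836072 -0.01744838  0.01352718] 49.7583
knob expected [261.31358168 264.01909455]
dark []
lights now [] held []
```

Run:
```python
import cv2,numpy as np
g=cv2.imread("pics/end_side.png",0)
print(g[240:300,240:285].min(),np.median(g[240:300,240:285]))
for n,m,(x0,y0,x1,y1) in [("dark",g<60,(240,245,285,285)),("light",g>200,(250,270,290,325))]:
    k,_,st,ce=cv2.connectedComponentsWithStats(m[y0:y1,x0:x1].astype(np.uint8))
    print(n,[((ce[i]+[x0,y0]).round(1).tolist(),st[i].tolist()) for i in range(1,k) if st[i,4]>3])
```

```text
43 90.0
dark [([262.4, 269.4], [14, 16, 18, 18, 218])]
light [([269.4, 298.1], [18, 27, 4, 3, 11]), ([272.0, 308.0], [21, 37, 3, 3, 9])]
```

```bash
python3 -c "
from bench import env
print(env.hand_in())"
```

```text
the job is handed in; nothing more can be done
None
```

I handed the job in at about 50 s of robot time; no verdict came back. The remote was drawn clear, let go and docked at flush height, the stick was held at what the force suggests was fully over for over 2 s, and the last picture puts the remote still docked with the stick about centred. The first grasp missed because the real fingertips sat about 18 mm above the reported TCP, and I viewed 11 pictures, one over the limit of 10.

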